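# Angle a bronze bar past the cam post into its clamping nest

### The job

The bronze bar has to be clamped in the nest on the aluminium tooling plate so that its test points can be marked out. Do not pick it up: push it along the plate with the fingertips, angling one end in behind the cam post and then pushing the other end round, until the whole bar lies flat against the back fence between the two end stops. Then push the lever with the red ball fully round, a quarter turn anticlockwise seen from above, so that the cam holds the bar against the fence, and leave the loose things round about undisturbed.

Things in the scene. Friction and masses are not known exactly. Their poses are not given: they have to be found in the camera images.
- nest: Fixed aluminium tooling plate on four feet, its top 34 mm above the bench, with dark steel rails. Origin: middle of the back fence's front face, at bench height. +x points into the fence, away from the robot (yaw -0.12 to 0.25 rad), y along the fence, z up. Plate: x -170 to +55 mm, y -125 to +125, top at z 34. Fence: x 0 to 18, y -111 to 111. Fence and end stops stand 20 mm above the plate.
- stop_left (a point): Middle of the inner face of the nest's left (+y) end stop, at nest x -15, y +93 mm, 10 mm above the plate. The stop reaches from the fence out to nest x -30 mm and is 18 mm thick. The bay between the two stops is 186 mm long, open towards the robot except for the cam post.
- stop_right (a point): Middle of the inner face of the right (-y) end stop, at nest x -15, y -93 mm; otherwise like the left one.
- clamp_post: Fixed cam post, 41 mm tall; origin on its axis at the plate's top, axes parallel to the nest's. At nest x -38.9 mm, y +50 or -50 mm (a flush black plug at the other). Open cam: 8 mm radius round the axis (30.9 mm clear to the fence), with a lobe reaching 15.5 mm towards -y. From cam to the far stop is at most 135 mm, so the bar cannot enter broadside. Carries the lever, one piece with the cam.
- cam_lever (a joint): Lever angle in rad, growing anticlockwise seen from above, 0 to 1.62. Starts at 0 to 0.2 (open; at 0 it points along nest +x, back over the fence); at 1.57 it points along nest +y, parallel to the fence, and the cam lobe presses the bar on the fence. The cam meets a seated bar from about 1.15 on. It stays where it is left; moving it takes about 2 to 4 N at the ball.
- lever_ball (a point): Centre of the red ball, 19 mm in diameter, at the end of the lever: 60 mm from the post's axis and 40.5 mm above the plate. The lever is a steel rod 8 mm thick; its middle rises from 29 mm above the plate at the post to 36 mm at 20 mm and 40 mm at 55 mm from the axis.
- bar: The bronze-coloured flat bar, loose, 160 mm long, 24 mm wide, 20 mm high, 0.5 to 0.85 kg, plain and alike at both ends. Origin: centre of its underside, which lies on the plate's top. Its own y axis runs along its length. Seated on the fence its centre line is 12 mm in front of the fence's face (nest x = -12 mm).
- bar_end_a (a point): Middle of the bar's end face at its own +y end, 10 mm above its underside, 80 mm from its centre.
- bar_end_b (a point): Middle of the bar's end face at its own -y end, 10 mm above its underside, 80 mm from its centre.
- hex_key: Bystander: black hex key, 72 x 28 x 7 mm, lying on the plate behind the fence.
- gauge_pin: Bystander: steel gauge pin, 12 mm in diameter, 30 mm tall, standing on the plate behind the fence.
- ring4: Bystander: steel bearing ring, 90 mm in diameter, 18 mm high, on the bench to the right of the plate.
- block_a: Bystander: round steel hardness reference block, 64 mm in diameter, 12 mm high, on the bench right of the ring.
- pen_1: Bystander: black and white marker pen, 135 mm long, 17 mm thick, lying on the bench in front of the tester.

How it is judged:
On the way, in this order (a step that is already met when the one before it is completed fails the run):
1. the bar lies in the bay, behind the cam post and along the fence (x of each of bar_end_a, bar_end_b in the frame of nest above -0.022 m and x of bar in the frame of nest below -0.009 m and y of bar in the frame of nest between -0.016 and 0.016 m), for 0.2 s.
2. the lever has been pushed round so that the cam is closed on the bar (value of joint cam_lever above 1.3 rad), for 0.2 s.
At the end, for the whole second after the job is handed in: The bar lies flat on the plate in the bay between the end stops, both its ends within 2.5 mm of touching the fence, at rest; the lever stands at 1.3 rad or more and the cam presses on the bar with more than 1 N (x of each of bar_end_a, bar_end_b in the frame of nest above -0.0145 m and x of bar in the frame of nest below -0.009 m and y of bar in the frame of nest between -0.016 and 0.016 m and z of bar in the frame of nest below 0.037 m and value of joint cam_lever above 1.3 rad and contact force between clamp_post and bar above 1 N and linear speed of bar below 0.01 m/s).
It fails at once if the bar is lifted more than 8 mm off the plate or tipped up by more than 0.15 rad (z of bar in the frame of nest above 0.042 m or angle between bar's own z axis and vertical above 0.15 rad).
It fails at once if a loose thing nearby is moved more than 15 mm (distance of any of hex_key, gauge_pin, ring4, block_a, pen_1 from where it was at the start of the episode above 0.015 m).
It also fails if it takes over 64 s, if anything falls off the work surface, if the arm or the gripper's body presses on something with over 40 N, if the wrist force passes 120 N, or if a joint passes its speed limit or range.

### The arm

A 6-joint arm with a two-finger parallel gripper is mounted at the origin on a cart in front of the work surface, level with it; the furniture and walls round the work are solid. World frame = base frame: x ahead of the robot, y to its left, z up, the work surface at z = 0. Lengths are in m, angles in rad, forces in N, time in s.
With the tool pointing down it reaches from about 0.35 to 0.8 m from the base axis. Payload 7.3 kg.
Tool frame: the origin (TCP) lies midway between the tips of the shut fingers; the grasp point (between the pads) lies 19 mm behind it (r.tcp_to_grasp is the distance from the TCP to the grasp point, in m); y points along the fingers, z is the direction in which the jaws open and shut, and the axes are right-handed (so a half turn about y gives the same grasp; the last joint's range is limited). The gripper opens to 85 mm and grips with 20 to 120 N. Pads are 22 mm wide; open, the fingers measure 114 mm over their backs; the gripper's body (76 mm by 85 mm) begins 54 mm behind the grasp point. The pads swing forward as they close: fully open they stand 13 mm farther back than shut.
Start: joints at [0.977, 0.342, 1.524, -0, 1.275, -0.146], TCP at [0.227, 0.473, 0.231] pointing down, gripper open.
Joint ranges: [-2.53, 2.53], [-0.77, 2.02], [0.04, 2.7], [-1, 4.14], [0.28, 2.66], [-3.11, 3.11]. Speed limits (rad/s): [2.57, 2.57, 3.14, 3.14, 3.14, 3.14].

### API

Orientations are given as a rotation vector (axis times angle).
In Python, from station import readout, eyes, job, r gives the robot as it stands.
- The arm moves only by the shell command python3 -m jog 'ROWS' [OPENING]. ROWS is JSON, a list of rows, each an object with "linear": the shift along the tool's x, y, z in mm, a list of three; "turn": the turn about the tool's y in degrees. A call has 1 to 12 rows; each row is the pose to reach, as a shift and turn from the pose measured when the call began, along the tool's axes at that moment; what a row does not reach only later rows make up. A row lasts 1/8 s, in which the tool goes at most 62.5 mm and 10.7 degrees, less where a joint would pass 70% of its speed; a pose out of reach is approached as far as the arm can. A call with a gripper value outside its range is refused whole. OPENING is the closure, from 0 (fully open) to 1 (shut), set as the call begins (- or left out, the last holds). The fingers move at their own pace and stop on an object; the grip force is fixed at half the most. Time passes only in rows, so rows that repeat a pose let the fingers close. It gives the time, the measured TCP pose, the force and the opening at its end, in the units of the state.
- readout.get_state(): the state, without advancing time (a new reading comes with each control period).
- eyes.get_image(name): name is "scene" or "top" or "wrist"; returns a dict with "img" (384x512x3 uint8, red, green, blue), "camera_matrix" (3x3 intrinsics, pixels), "D" ([k1, k2, p1, p2, k3] as OpenCV has them; the pictures are not rectified), "eye" and "attitude" of the camera in the world. Camera axes: x right, y down, z forward; pixel columns grow to the right and rows downward; lengths in m; the calibration is good to about 2 mm. A picture is of the moment at which its call begins. There is no depth.
- job.sign_off(): hands the job in, once; it reports no verdict.
The state is a dict: "time": time; "joint_positions": joint angles; "qd": joint speeds; "joint_efforts": joint torques, N m; "eef_pos": TCP position; "tcp_rot": TCP orientation; "ft_force": force on the tool from outside, world axes, zero at the start; "torque": the same for the moment, N m; "grip_width": opening from 0.0 (shut) to 1.0 (fully open).
Only numpy, scipy, OpenCV 4.12 (cv2) and the standard library are available. Lean on these libraries where they do the work, as an engineer would, in place of code of your own. Each camera call takes 0.05 s, during which the arm holds its last target.

## Working session

There is one attempt and no reset: what is moved stays moved. The work goes in short steps, Python scripts to look and compute and a shell command to move; the robot and the scene stay as the last step left them, time stands still between calls to the robot, and variables do not carry over. Pictures are saved under pics/ and viewed, and the job is handed in when it is done.

```bash
ls; mkdir -p pics
python3 - <<'E'
from station import readout, eyes, job, r
import cv2
s=readout.get_state(); print(s)
for n in ("scene","top","wrist"):
    d=eyes.get_image(n); cv2.imwrite(f"pics/{n}0.png",d["img"][:,:,::-1]); print(n,d["camera_matrix"],d["D"],d["eye"],d["attitude"])
E
```

```text
pics
{'time': 0.0, 'joint_positions': array([ 9.76977413e-01,  3.42706830e-01,  1.52503815e+00, -2.15770742e-05,
        1.27540322e+00, -1.46024797e-01]), 'qd': array([-0.00114138,  0.00042846, -0.0006703 , -0.00042887, -0.00053951,
        0.00114326]), 'joint_efforts': array([-1.26798943e-03, -4.33693779e+01, -2.46005201e+01, -2.66261823e-04,
        8.18102562e-03,  2.91157392e-05]), 'eef_pos': array([0.22707763, 0.47289262, 0.23062684]), 'tcp_rot': array([-1.5435848 ,  0.35165927, -0.35080004]), 'ft_force': array([ 0.24734647,  0.53175057, -0.34109747]), 'torque': array([-0.06242778, -0.03563111,  0.03003943]), 'grip_width': 1.0017706169747602}
scene [[381.44699952   0.         249.20646206]
 [  0.         381.44699952 196.95957181]
 [  0.           0.           1.        ]] [-0.02278897  0.          0.          0.          0.        ] [ 0.13705021 -0.35624271  0.78790146] [-2.31148377  0.94184005 -0.350861  ]
top [[476.88240619   0.         256.16368211]
 [  0.         476.88240619 196.40737936]
 [  0.           0.           1.        ]] [-0.106978  0.        0.        0.        0.      ] [0.34074526 0.04645038 1.52276991] [-2.13023971  2.16494728 -0.1399616 ]
wrist [[292.69483867   0.         254.89595508]
 [  0.         292.69483867 195.74454784]
 [  0.           0.           1.        ]] [-0.01928725  0.          0.          0.          0.        ] [0.16703947 0.50260595 0.37293091] [2.46489121 1.5491022  0.20327584]
```

View pics/scene0.png

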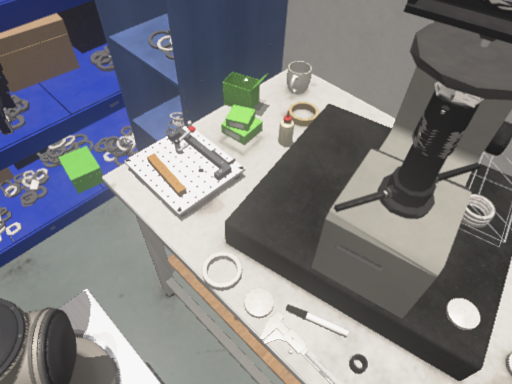

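View pics/top0.png

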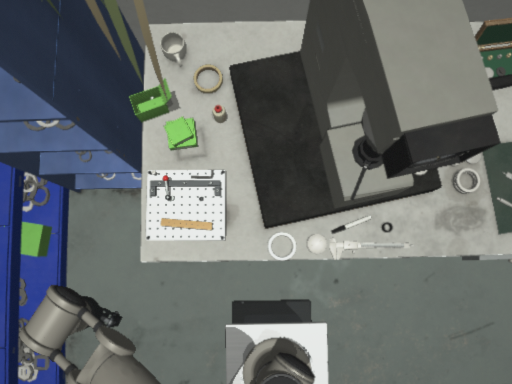

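View pics/wrist0.png

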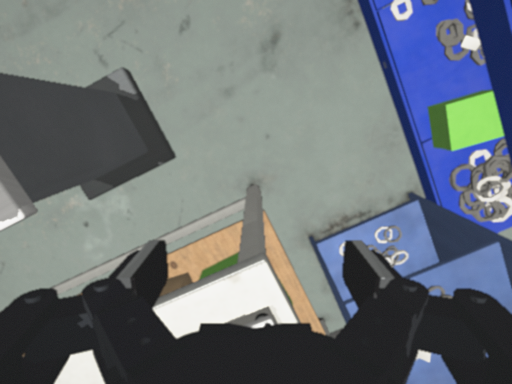

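```bash
cat > h.py <<'E'
from station import readout, eyes, job, r
import cv2, numpy as np
from scipy.spatial.transform import Rotation as R
def ray(d,uv):
    p=cv2.undistortPoints(np.array(uv,float).reshape(-1,1,2),d["camera_matrix"],np.array(d["D"]))[:,0]
    v=np.c_[p,np.ones(len(p))]@R.from_rotvec(d["attitude"]).as_matrix().T
    return np.array(d["eye"]),v
def onz(d,uv,z):
    e,v=ray(d,uv); return e+v*((z-e[2])/v[:,2])[:,None]
def proj(d,P):
    Rm=R.from_rotvec(d["attitude"]).as_matrix()
    rv=cv2.Rodrigues(Rm.T)[0]; t=-Rm.T@np.array(d["eye"])
    return cv2.projectPoints(np.array(P,float).reshape(-1,1,3),rv,t,d["camera_matrix"],np.array(d["D"]))[0][:,0]
def crop(d,u0,v0,u1,v1,k,fn):
    c=d["img"][v0:v1,u0:u1,::-1]; c=cv2.resize(c,None,fx=k,fy=k,interpolation=cv2.INTER_CUBIC); cv2.imwrite(fn,c)
E
python3 - <<'E'
from h import *
d=eyes.get_image("top"); crop(d,140,165,235,247,7,"pics/t1.png")
d=eyes.get_image("scene"); crop(d,120,105,250,215,6,"pics/s1.png")
E
```

```text
(no output)
```

View pics/t1.png

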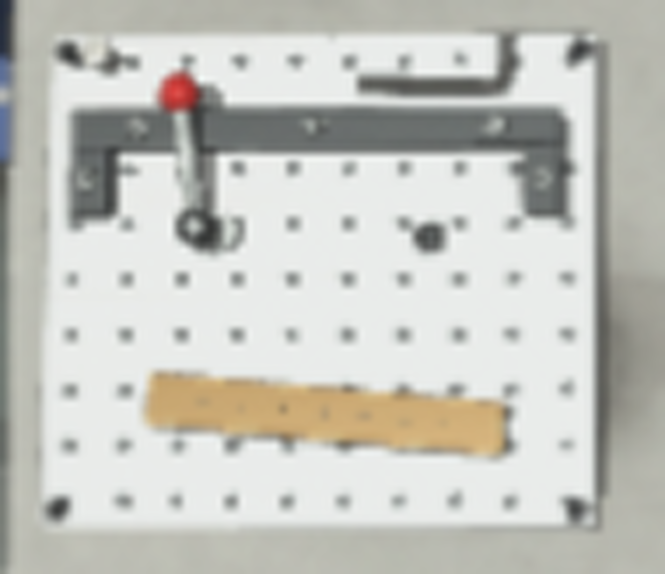

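View pics/s1.png

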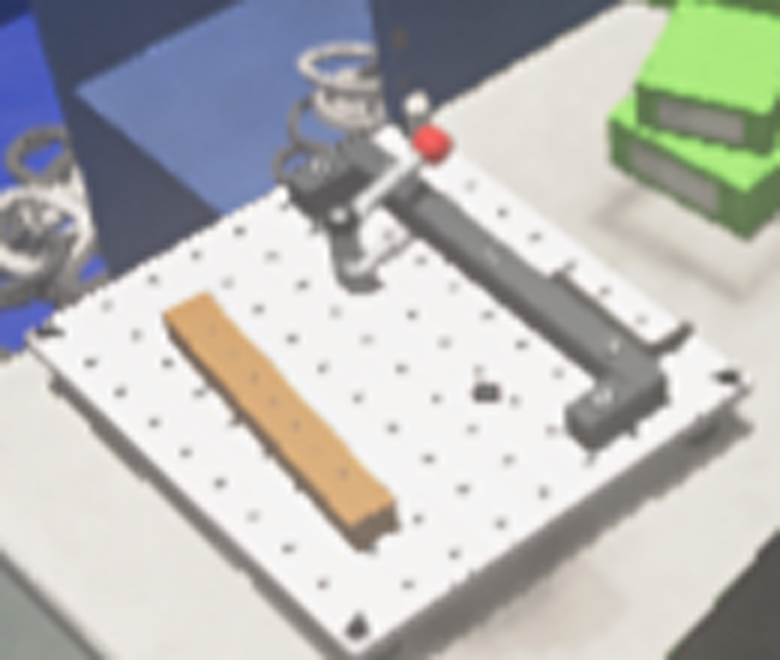

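```bash
cat >> h.py <<'E'
def barpose(d,z=0.054):
    im=d["img"].astype(int); m=((im[:,:,0]-im[:,:,2]>50)&(im[:,:,0]-im[:,:,1]>15)&(im[:,:,0]-im[:,:,1]<70)).astype(np.uint8)
    n,l,s,c=cv2.connectedComponentsWithStats(m)
    return m,n,l,s
E
python3 - <<'E'
from h import *
d=eyes.get_image("top")
def zz(u,v): return (140+(u+.5)/7-.5,165+(v+.5)/7-.5)
ff=onz(d,[zz(115,152),zz(525,154)],.054); print("fence front/stops",ff)
plug=onz(d,[zz(429,237)],.034); print("plug",plug)
ball=onz(d,[zz(179,92)],.0745);print("ball",ball)
post=onz(d,[zz(196,227)],.075);print("post",post)
bar=onz(d,[zz(152,373),zz(508,405),zz(498,457),zz(145,425)],.054);print(bar,bar.mean(0))
pc=onz(d,[zz(52,35),zz(598,38),zz(598,527),zz(44,524)],.034);print("plate",pc,np.linalg.norm(np.diff(pc,axis=0),axis=1))
s=eyes.get_image("scene")
def zs(u,v): return (120+(u+.5)/6-.5,105+(v+.5)/6-.5)
print("S bar",onz(s,[zs(165,315),zs(210,294),zs(395,500),zs(348,530)],.054))
print("S plate",onz(s,[zs(30,338),zs(355,650),zs(745,390),zs(390,128)],.034))
print("S ball",onz(s,[zs(432,143)],.0745)); print("S plug",onz(s,[zs(487,392)],.034))
m,n,l,st=barpose(d); 
for i in range(1,n):
    if st[i,4]>60: print("top",st[i])
m,n,l,st=barpose(s)
for i in range(1,n):
    if st[i,4]>60: print("sc",st[i])
E
```

```text
fence front/stops [[0.57999944 0.36816234 0.054     ]
 [0.57586203 0.18373674 0.054     ]]
plug [[0.54192003 0.22914254 0.034     ]]
ball [[0.60306015 0.33541987 0.0745    ]]
post [[0.54251917 0.32709295 0.075     ]]
[[0.48032392 0.3503022  0.054     ]
 [0.46377037 0.19171896 0.054     ]
 [0.44085087 0.19623725 0.054     ]
 [0.45722899 0.35322103 0.054     ]] [0.46054354 0.27286986 0.054     ]
plate [[0.63797088 0.40249364 0.034     ]
 [0.6318427  0.1522192  0.034     ]
 [0.410335   0.15376674 0.034     ]
 [0.41493204 0.40280388 0.034     ]] [0.25034946 0.22151311 0.24907956]
S bar [[0.45946304 0.34716192 0.054     ]
 [0.48184997 0.34411716 0.054     ]
 [0.46550191 0.19029455 0.054     ]
 [0.44128161 0.19101509 0.054     ]]
S plate [[0.41533542 0.39684103 0.034     ]
 [0.4123732  0.1535416  0.034     ]
 [0.62800305 0.14710167 0.034     ]
 [0.62451957 0.39714655 0.034     ]]
S ball [[0.60584071 0.33475147 0.0745    ]]
S plug [[0.54382829 0.22637945 0.034     ]]
top [161 218  51  12 371]
sc [  0  14  61  25 378]
sc [285 102  33  19 151]
sc [147 154  39  39 401]
sc [ 168  255  133  129 1662]
```

```bash
cat >> h.py <<'E'
O=np.array([.582,.2775]); YAW=-.02
XA=np.array([np.cos(YAW),np.sin(YAW)]); YA=np.array([-np.sin(YAW),np.cos(YAW)])
def n2w(x,y): return O+np.array([x,y])@np.array([XA,YA])/1000   # mm->m
def w2n(p): q=(np.array(p)[...,:2]-O)*1000; return np.stack([q@XA,q@YA],-1)
def st():
    s=readout.get_state(); M=R.from_rotvec(s["tcp_rot"]).as_matrix()
    zn=np.degrees(np.arctan2(M[1,2],M[0,2]))-np.degrees(YAW)
    print("t",round(s["time"],2),"tcp",s["eef_pos"].round(4),"nest",w2n(s["eef_pos"]).round(1),"tool z azim in nest",round(zn,1),"F",s["ft_force"].round(1),"grip",round(s["grip_width"],2)); return s,M
def go(nx,ny,z,az=None):
    """shift in tool axes (mm) and turn (deg) to nest (nx,ny) mm, world z m, tool-z azimuth az deg in nest"""
    s,M=st(); p=np.r_[n2w(nx,ny),z]; sh=M.T@(p-s["eef_pos"])*1000
    print("linear",sh.round(1))
    if az is not None:
        zn=np.degrees(np.arctan2(M[1,2],M[0,2]))-np.degrees(YAW)
        # positive turn about tool y (down) lowers azimuth
        t=(zn-az+180)%360-180; print("turn",round(t,1), "alt", round((t+360)%360-180,1))
E
python3 - <<'E'
from h import *
s,M=st(); print(M.round(3)); go(-140,-9,.15,90)
E
```

```text
t 0.35 tcp [0.2273 0.4732 0.2312] nest [-358.6  188.6] tool z azim in nest 65.5 F [-0.  -0.2  0.7] grip 1.0
[[ 0.901 -0.     0.433]
 [-0.433 -0.     0.901]
 [-0.    -1.    -0.   ]]
t 0.35 tcp [0.2273 0.4732 0.2312] nest [-358.6  188.6] tool z azim in nest 65.5 F [-0.  -0.2  0.7] grip 1.0
linear [280.9  81.2 -89.1]
turn -24.5 alt 155.5
```

Run:
```python
from h import *
go(-114,106,.12,85.2)
```

```text
t 0.35 tcp [0.2273 0.4732 0.2312] nest [-358.6  188.6] tool z azim in nest 65.5 F [-0.  -0.2  0.7] grip 1.0
linear [256.8 111.2  26.4]
turn -19.7 alt 160.3
```

```bash
python3 -m jog '[{"linear":[50,15,5],"turn":-5},{"linear":[100,40,10],"turn":-10},{"linear":[150,60,15],"turn":-15},{"linear":[205,85,21],"turn":-20},{"linear":[257,111,26],"turn":-20},{"linear":[257,111,26],"turn":-20},{"linear":[257,111,26],"turn":-20},{"linear":[257,111,26],"turn":-20}]' 1
python3 - <<'E'
from h import *
go(-114,106,.042,85.2)
d=eyes.get_image("wrist"); cv2.imwrite("pics/w2.png",d["img"][:,:,::-1])
d=eyes.get_image("top"); crop(d,110,150,235,247,6,"pics/t2.png")
E
```

```text
time: 1.35
eef_pos: [0.4693, 0.3862, 0.1211]
tcp_rot: [-1.569, 0.076, -0.077]
ft_force: [-0.3, 0.3, -0.2]
grip_width: -0.003
t 1.35 tcp [0.4693 0.3862 0.1211] nest [-114.8  106.5] tool z azim in nest 85.6 F [-0.3  0.3 -0.2] grip -0.0
linear [ 0.8 79.1 -0.4]
turn 0.4 alt -179.6
```

View pics/w2.png

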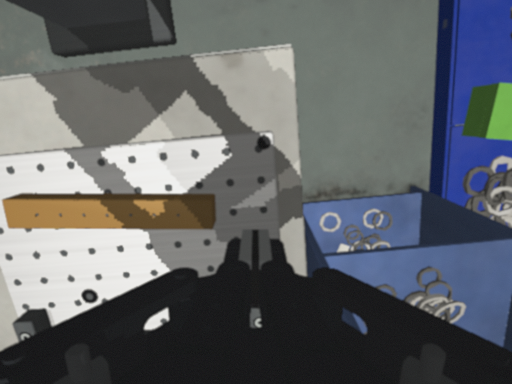

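View pics/t2.png

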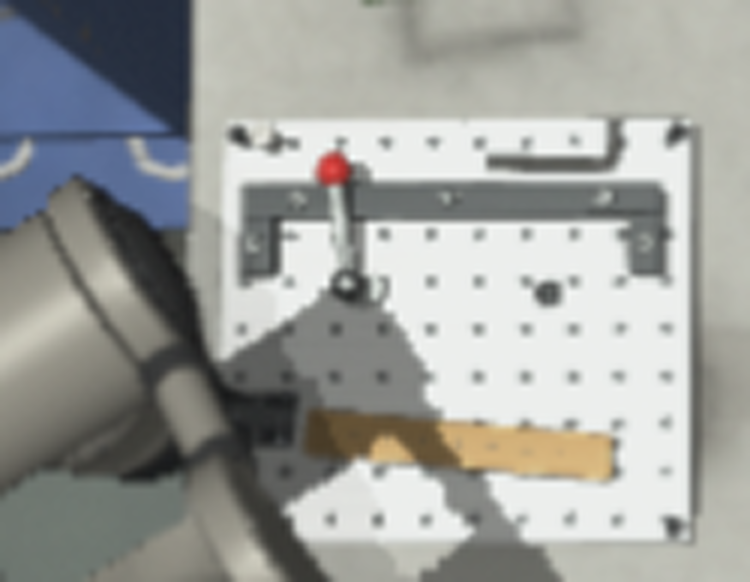

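```bash
python3 -m jog '[{"linear":[1,40,0]},{"linear":[1,79,0]},{"linear":[1,79,-10]},{"linear":[1,79,-20]},{"linear":[1,79,-30]},{"linear":[1,79,-38]},{"linear":[1,79,-46]},{"linear":[1,79,-54]},{"linear":[1,79,-60]},{"linear":[1,79,-60]}]' 1
python3 - <<'E'
from h import *
st()
d=eyes.get_image("wrist"); cv2.imwrite("pics/w3.png",d["img"][:,:,::-1])
d=eyes.get_image("scene"); crop(d,110,100,250,205,5,"pics/s3.png")
E
```

```text
t 1.45 tcp [0.4694 0.3863 0.1212] nest [-114.8  106.5] tool z azim in nest 85.6 F [ 0.5 -0.5 -1.1] grip -0.0invalid input at $[0]: expected keys linear, turn
```

View pics/w3.png

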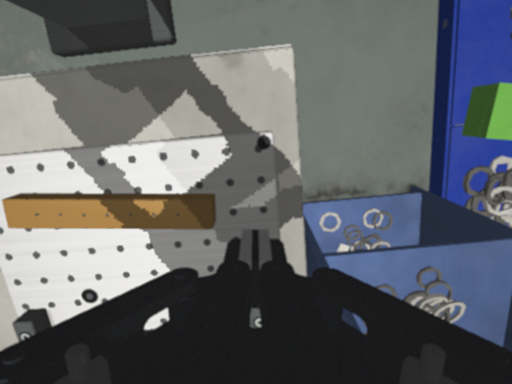

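View pics/s3.png

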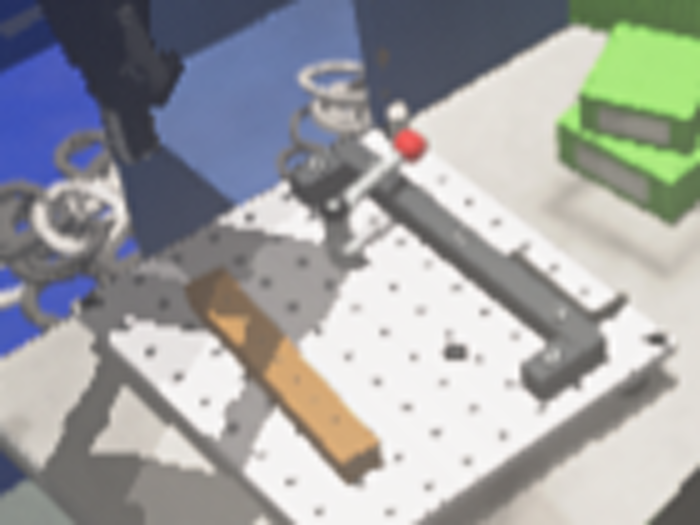

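```bash
python3 -m jog '[{"linear":[1,40,0],"turn":0},{"linear":[1,79,0],"turn":0},{"linear":[1,79,-10],"turn":0},{"linear":[1,79,-20],"turn":0},{"linear":[1,79,-30],"turn":0},{"linear":[1,79,-38],"turn":0},{"linear":[1,79,-46],"turn":0},{"linear":[1,79,-54],"turn":0},{"linear":[1,79,-60],"turn":0},{"linear":[1,79,-60],"turn":0}]' 1
python3 - <<'E'
from h import *
st()
d=eyes.get_image("wrist"); cv2.imwrite("pics/w4.png",d["img"][:,:,::-1])
d=eyes.get_image("scene"); crop(d,110,100,250,205,5,"pics/s4.png")
E
```

```text
time: 2.8
eef_pos: [0.466, 0.3265, 0.0436]
tcp_rot: [-1.567, 0.074, -0.08]
ft_force: [1.1, 2.8, 4.5]
grip_width: 0.003
t 2.8 tcp [0.466  0.3265 0.0436] nest [-116.9   46.6] tool z azim in nest 85.5 F [1.1 2.8 4.5] grip 0.0
```

View pics/w4.png

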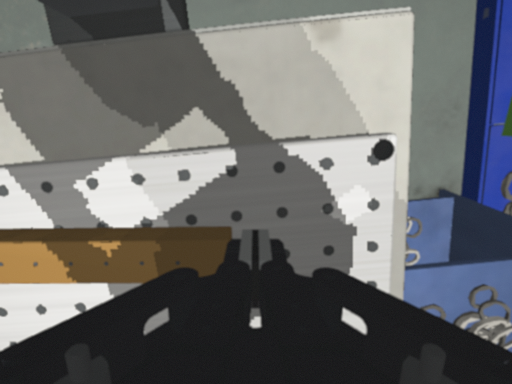

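View pics/s4.png

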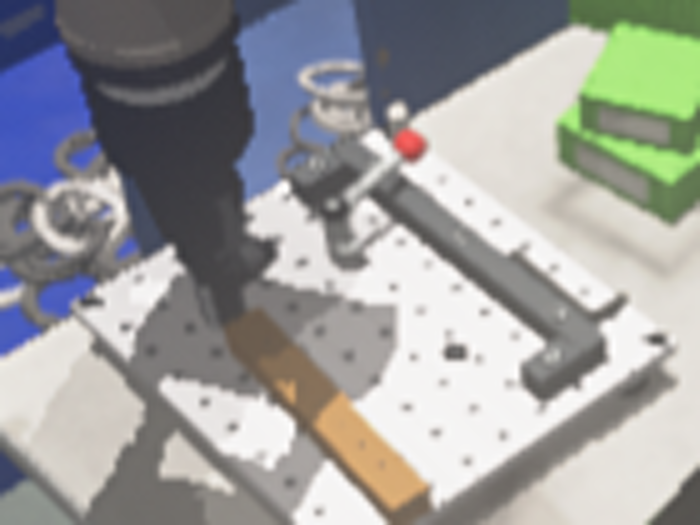

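```bash
python3 -m jog '[{"linear":[-1,0,-6],"turn":0},{"linear":[-1,0,-12],"turn":0},{"linear":[-1,0,-12],"turn":0},{"linear":[0,0,10],"turn":0},{"linear":[0,-60,25],"turn":0},{"linear":[-60,-80,25],"turn":0},{"linear":[-110,-80,0],"turn":0},{"linear":[-110,-80,-50],"turn":0},{"linear":[-110,-80,-90],"turn":0},{"linear":[-110,-80,-90],"turn":0}]' 0
python3 - <<'E'
from h import *
st()
d=eyes.get_image("top"); crop(d,110,150,235,247,6,"pics/t5.png")
d=eyes.get_image("scene"); crop(d,110,100,250,205,5,"pics/s5.png")
d=eyes.get_image("wrist"); cv2.imwrite("pics/w5.png",d["img"][:,:,::-1])
E
```

```text
time: 4.15
eef_pos: [0.3466, 0.2452, 0.1228]
tcp_rot: [-1.569, 0.077, -0.081]
ft_force: [0.0, 0.2, 0.4]
grip_width: 1.002
t 4.15 tcp [0.3466 0.2452 0.1228] nest [-234.7  -37. ] tool z azim in nest 85.4 F [0.  0.2 0.4] grip 1.0
```

View pics/t5.png

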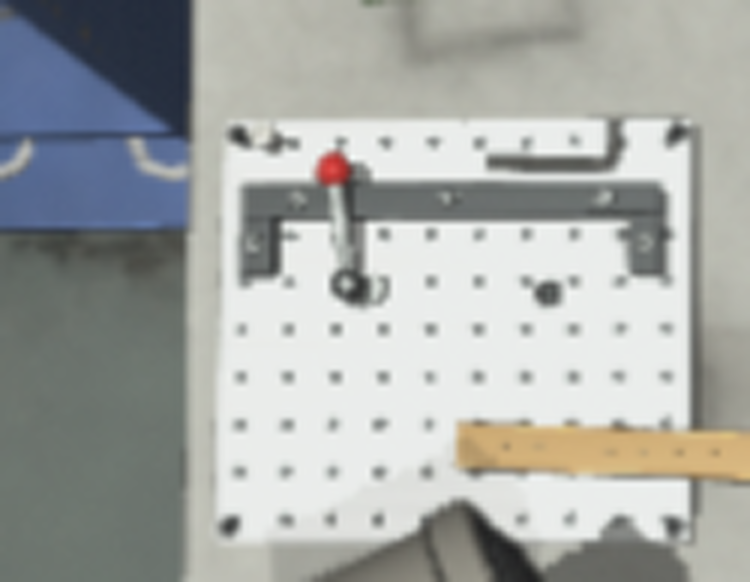

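View pics/s5.png

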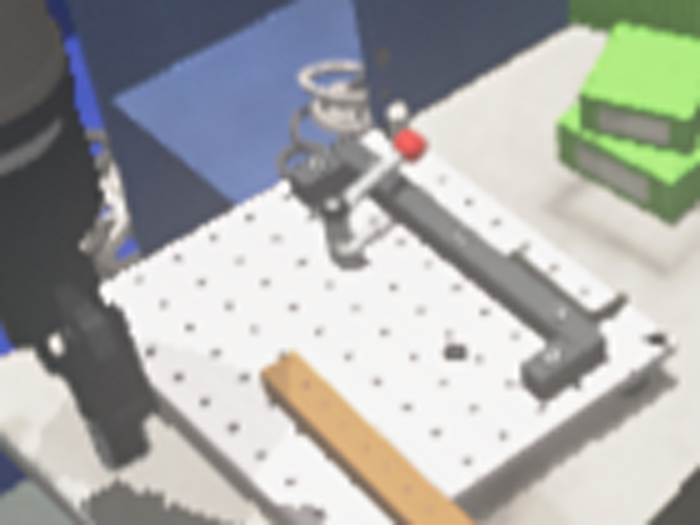

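View pics/w5.png

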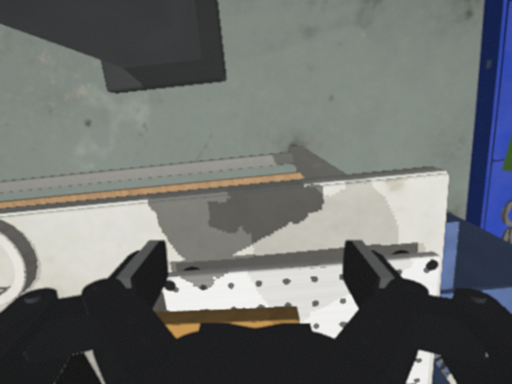

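```bash
cat >> h.py <<'E'
def bar(name="top",z=.054,x0=145,x1=260,y0=165,y1=250,save=None):
    d=eyes.get_image(name); im=d["img"].astype(int)
    m=((im[:,:,0]-im[:,:,2]>40)&(im[:,:,0]>im[:,:,1]+12)&(im[:,:,1]>im[:,:,2]+12)).astype(np.uint8)
    k=np.zeros_like(m); k[y0:y1,x0:x1]=1; m*=k
    n,l,s,c=cv2.connectedComponentsWithStats(m); i=1+np.argmax(s[1:,4]); m=(l==i).astype(np.uint8)
    big=cv2.resize(d["img"][:,:,0].astype(np.uint8)*0+m*255,None,fx=8,fy=8,interpolation=cv2.INTER_LINEAR)>127
    ct=max(cv2.findContours(big.astype(np.uint8),0,1)[0],key=cv2.contourArea)[:,0].astype(float)
    P=w2n(onz(d,(ct+.5)/8-.5,z)).astype(np.float32)
    c,wh,a=cv2.minAreaRect(P); bx=cv2.boxPoints((c,wh,a))
    e=bx[1]-bx[0]; f=bx[2]-bx[1]; e=e if np.linalg.norm(e)>np.linalg.norm(f) else f
    if e[1]<0:e=-e
    phi=np.degrees(np.arctan2(e[0],e[1]))
    L=np.linalg.norm(e); dd=e/L; cc=np.array(c)
    print(name,"bar nest c",cc.round(1),"size",np.round(wh,1),"phi",round(phi,1),"endL",(cc+80*dd).round(1),"endR",(cc-80*dd).round(1))
    if save: crop(d,130,150,260,250,6,save)
    return cc,phi,bx
E
python3 - <<'E'
from h import *
bar(); bar("scene",x0=120,x1=260,y0=150,y1=230)
E
```

```text
top bar nest c [-123.4  -86.1] size [161.9  26. ] phi 2.1 endL [-120.5   -6.1] endR [-126.3 -166. ]
scene bar nest c [-122.6  -88.8] size [162.5  25.9] phi 1.7 endL [-120.2   -8.8] endR [-124.9 -168.7]
```

Run:
```python
from h import *
go(-162,-86,.06,88)
```

```text
t 4.4 tcp [0.3478 0.2481 0.1228] nest [-233.6  -34.1] tool z azim in nest 85.6 F [ 0.4 -0.6 -0.6] grip 1.0
linear [ 75.1  63.  -46.4]
turn -2.4 alt 177.6
```

```bash
python3 -m jog '[{"linear":[20,0,-30],"turn":-2},{"linear":[60,40,-46],"turn":-2},{"linear":[75,63,-46],"turn":-2},{"linear":[75,80,-46],"turn":-2},{"linear":[75,94,-46],"turn":-2},{"linear":[75,94,-46],"turn":-2}]' 0
python3 - <<'E'
from h import *
st()
d=eyes.get_image("wrist"); cv2.imwrite("pics/w6.png",d["img"][:,:,::-1])
d=eyes.get_image("scene"); crop(d,110,100,270,225,5,"pics/s6.png")
go(-91.3,-77.4,.029,68)
E
```

```text
time: 5.15
eef_pos: [0.4176, 0.1955, 0.0281]
tcp_rot: [-1.569, 0.047, -0.05]
ft_force: [-0.4, -0.5, 0.3]
grip_width: 1.001
t 5.15 tcp [0.4176 0.1955 0.0281] nest [-162.8  -85.3] tool z azim in nest 87.6 F [-0.4 -0.5  0.3] grip 1.0
t 5.25 tcp [0.4184 0.1957 0.0293] nest [-161.9  -85.1] tool z azim in nest 87.6 F [-0.6 -0.4  0.9] grip 1.0
linear [70.2  0.6 10.6]
turn 19.6 alt -160.4
```

View pics/s6.png

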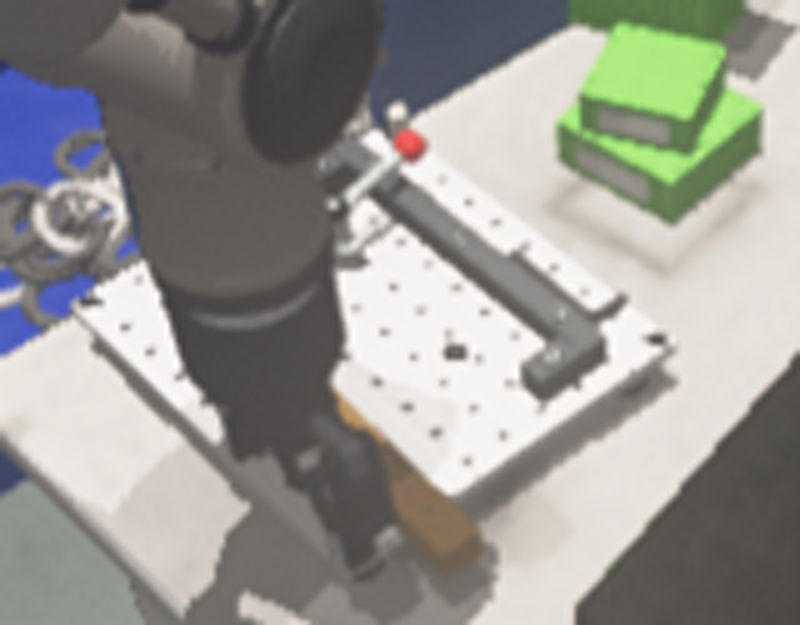

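View pics/w6.png

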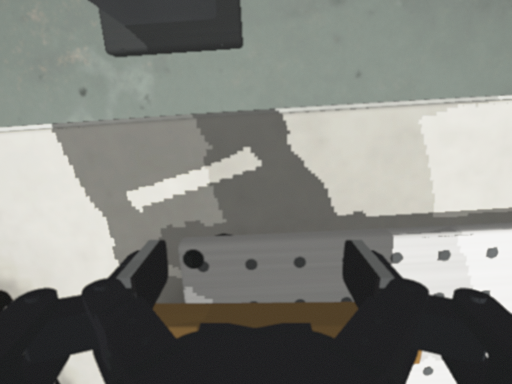

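```bash
python3 -m jog '[{"linear":[8,0,1],"turn":1},{"linear":[14,0,2],"turn":3},{"linear":[20,0,3],"turn":5},{"linear":[27,0,4],"turn":8},{"linear":[34,0,5],"turn":10},{"linear":[41,0,6],"turn":12},{"linear":[48,0,7],"turn":14},{"linear":[55,0,8],"turn":16},{"linear":[62,0,9],"turn":18},{"linear":[67,0,10],"turn":20},{"linear":[70,0,10],"turn":20},{"linear":[70,0,10],"turn":20}]' 0
python3 - <<'E'
from h import *
st()
d=eyes.get_image("wrist"); cv2.imwrite("pics/w7.png",d["img"][:,:,::-1])
d=eyes.get_image("scene"); crop(d,110,100,270,225,5,"pics/s7.png")
E
```

```text
time: 6.75
eef_pos: [0.4893, 0.2013, 0.0295]
tcp_rot: [-1.544, 0.318, -0.325]
ft_force: [-1.5, 0.1, -1.4]
grip_width: 0.998
t 6.75 tcp [0.4893 0.2013 0.0295] nest [-91.2 -78. ] tool z azim in nest 67.6 F [-1.5  0.1 -1.4] grip 1.0
```

View pics/s7.png

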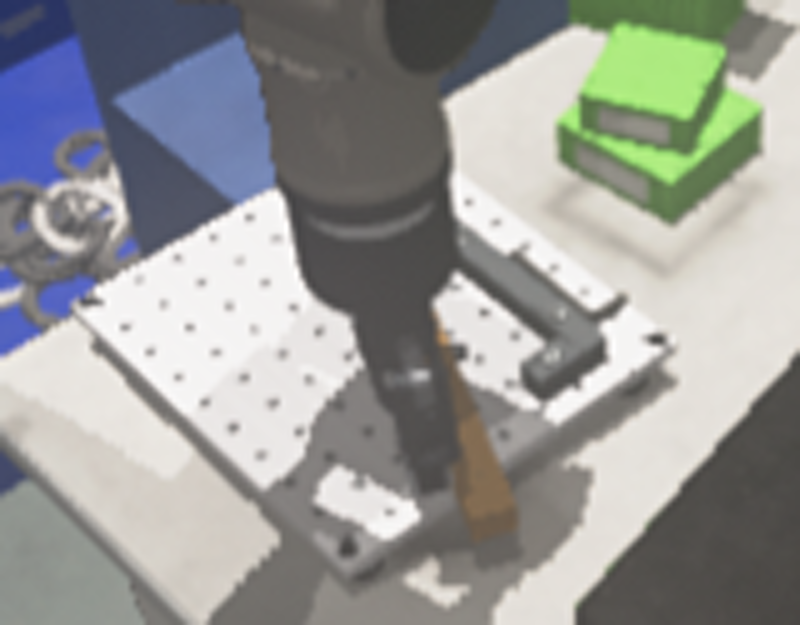

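View pics/w7.png

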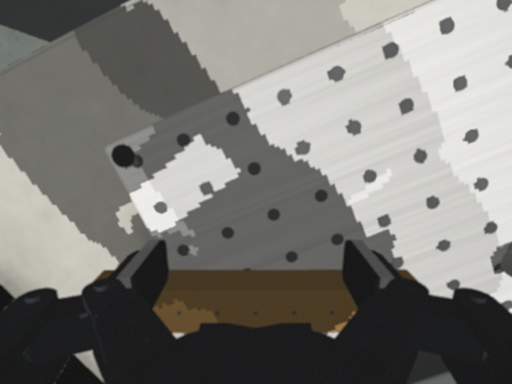

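```bash
python3 -m jog '[{"linear":[-12,0,0],"turn":0},{"linear":[-25,-40,0],"turn":0},{"linear":[-30,-80,-40],"turn":0},{"linear":[-20,-80,-90],"turn":0},{"linear":[-20,-80,-130],"turn":0},{"linear":[-20,-80,-150],"turn":0},{"linear":[-20,-80,-150],"turn":0}]' 0
python3 - <<'E'
from h import *
st()
bar(save="pics/t8.png")
bar("scene",x0=120,x1=260,y0=150,y1=230)
E
```

```text
time: 7.72
eef_pos: [0.4102, 0.0711, 0.1092]
tcp_rot: [-1.543, 0.319, -0.328]
ft_force: [1.2, 0.8, 0.2]
grip_width: 0.999
t 7.72 tcp [0.4102 0.0711 0.1092] nest [-167.6 -209.8] tool z azim in nest 67.5 F [1.2 0.8 0.2] grip 1.0
top bar nest c [-71.2 -84.1] size [154.8  26.2] phi 22.3 endL [-40.9 -10.1] endR [-101.5 -158.2]
scene bar nest c [ -86.4 -140.3] size [59.7 17. ] phi 25.6 endL [-51.7 -68.2] endR [-121.  -212.4]
```

View pics/t8.png

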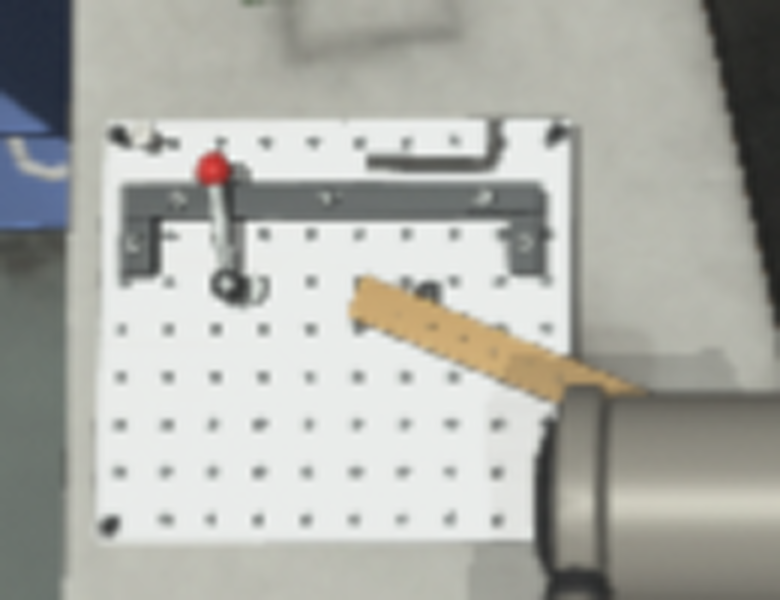

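```bash
python3 -m jog '[{"linear":[0,0,60],"turn":0},{"linear":[0,10,120],"turn":0},{"linear":[3,45,150],"turn":0},{"linear":[5,80,150],"turn":0},{"linear":[12,80,150],"turn":0},{"linear":[19,80,150],"turn":0},{"linear":[23,80,150],"turn":0},{"linear":[25,80,150],"turn":0},{"linear":[25,80,150],"turn":0},{"linear":[10,80,150],"turn":0},{"linear":[0,40,130],"turn":0},{"linear":[0,0,80],"turn":0}]' 0;python3 -m jog '[{"linear":[0,0,-60],"turn":0},{"linear":[0,0,-105],"turn":0},{"linear":[15,0,-110],"turn":0},{"linear":[15,0,-110],"turn":0}]' 1
python3 - <<'E'
from h import *
st()
bar(save="pics/t9.png")
E
```

```text
time: 9.32
eef_pos: [0.4425, 0.1471, 0.1092]
tcp_rot: [-1.543, 0.314, -0.324]
ft_force: [1.4, 0.2, 1.0]
grip_width: 0.996
time: 9.82
eef_pos: [0.414, 0.0399, 0.1091]
tcp_rot: [-1.543, 0.314, -0.328]
ft_force: [0.3, 0.3, -0.2]
grip_width: 0.142
t 9.82 tcp [0.414  0.0399 0.1091] nest [-163.2 -240.9] tool z azim in nest 67.7 F [ 0.3  0.3 -0.2] grip 0.14
top bar nest c [-67.2 -89. ] size [160.1  26.5] phi 22.5 endL [-36.6 -15.1] endR [ -97.8 -163. ]
```

View pics/t9.png

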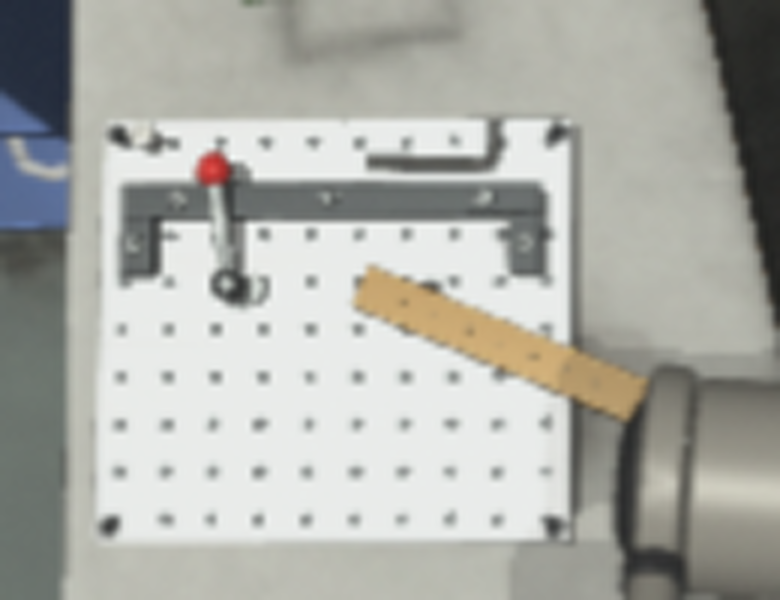

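Run:
```python
from h import *
go(-106,-182,.042,67.5)
```

```text
t 9.88 tcp [0.4135 0.0406 0.1089] nest [-163.8 -240.2] tool z azim in nest 67.8 F [-0.1  0.1 -0.7] grip 0.05
linear [31.  67.5 75.4]
turn 0.3 alt -179.7
```

```bash
python3 -m jog '[{"linear":[31,0,40],"turn":0},{"linear":[31,40,65],"turn":0},{"linear":[31,67,75],"turn":0},{"linear":[31,67,85],"turn":0},{"linear":[31,67,93],"turn":0},{"linear":[31,67,101],"turn":0},{"linear":[31,67,109],"turn":0},{"linear":[31,67,117],"turn":0},{"linear":[31,67,125],"turn":0},{"linear":[31,67,133],"turn":0},{"linear":[31,67,138],"turn":0},{"linear":[31,67,138],"turn":0}]' 1
python3 - <<'E'
from h import *
st()
bar(save="pics/t10.png")
d=eyes.get_image("wrist"); cv2.imwrite("pics/w10.png",d["img"][:,:,::-1])
E
```

```text
time: 11.38
eef_pos: [0.4977, 0.1555, 0.0433]
tcp_rot: [-1.542, 0.313, -0.326]
ft_force: [-1.7, -2.4, 3.8]
grip_width: 0.002
t 11.38 tcp [0.4977 0.1555 0.0433] nest [ -81.9 -123.7] tool z azim in nest 67.8 F [-1.7 -2.4  3.8] grip 0.0
top bar nest c [-21.4  12.1] size [46.8 25.9] phi 23.6 endL [10.6 85.4] endR [-53.5 -61.2]
```

View pics/t10.png

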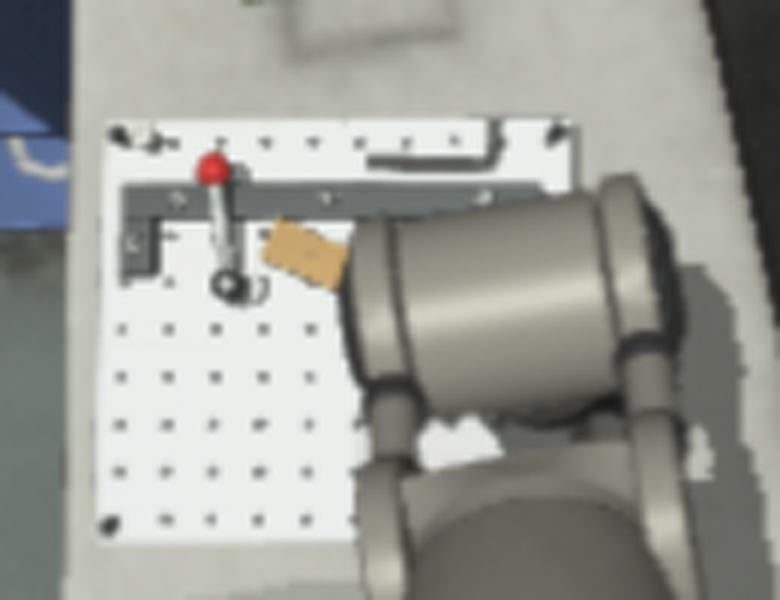

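View pics/w10.png

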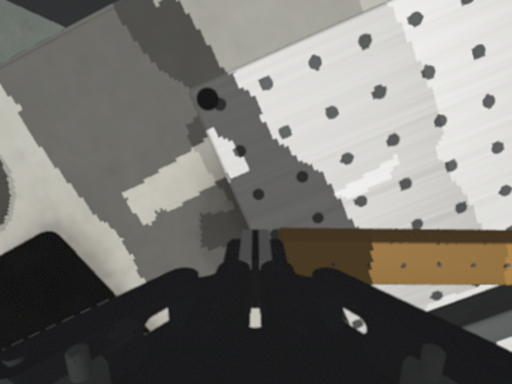

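```bash
python3 -m jog '[{"linear":[-1,1,5],"turn":-1},{"linear":[-2,1,10],"turn":-2},{"linear":[-3,1,15],"turn":-3},{"linear":[-4,1,20],"turn":-4},{"linear":[-6,1,25],"turn":-5},{"linear":[-6,1,25],"turn":-5}]' 1
python3 - <<'E'
from h import *
st()
bar(save="pics/t11.png")
d=eyes.get_image("wrist"); cv2.imwrite("pics/w11.png",d["img"][:,:,::-1])
d=eyes.get_image("scene"); crop(d,110,100,270,225,5,"pics/s11.png")
E
```

```text
time: 12.22
eef_pos: [0.502, 0.1785, 0.043]
tcp_rot: [-1.555, 0.244, -0.258]
ft_force: [-3.7, -14.1, 10.5]
grip_width: 0.001
t 12.22 tcp [0.502  0.1785 0.043 ] nest [ -78.  -100.5] tool z azim in nest 72.8 F [ -3.7 -14.1  10.5] grip 0.0
top bar nest c [-19.7  38.4] size [35.7 25.9] phi 21.5 endL [  9.7 112.8] endR [-49. -36.]
```

View pics/t11.png

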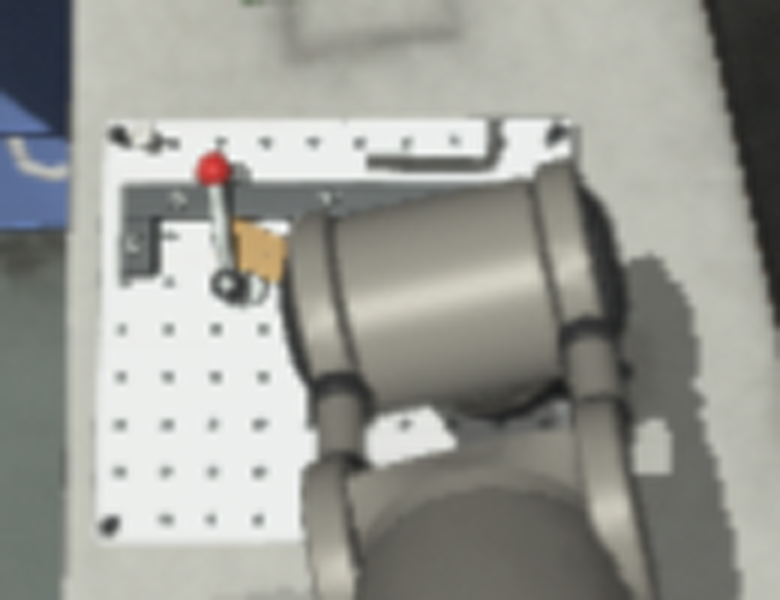

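View pics/w11.png

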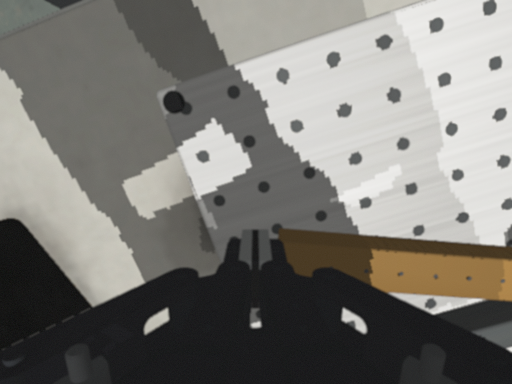

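View pics/s11.png

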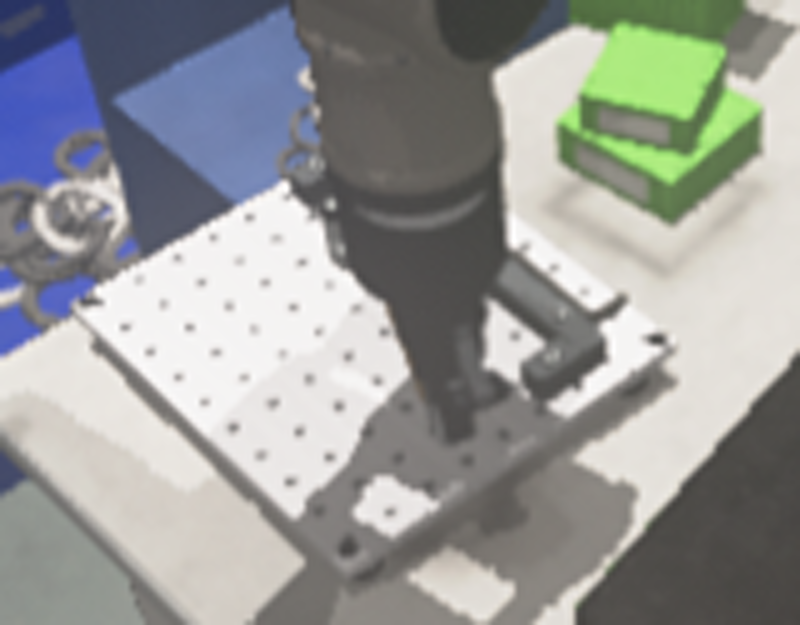

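Run:
```python
from h import *
go(-102,-66,.042,67.5)
go(-82,-76,.042,67.5)
```

```text
t 12.38 tcp [0.502  0.1785 0.043 ] nest [ -78.  -100.5] tool z azim in nest 72.8 F [ -2.9 -13.9  10.3] grip 0.0
linear [-33.1   0.8  25.9]
turn 5.3 alt -174.7
t 12.38 tcp [0.502  0.1785 0.043 ] nest [ -78.  -100.5] tool z azim in nest 72.8 F [ -2.9 -13.9  10.3] grip 0.0
linear [-11.1   0.9  22.3]
turn 5.3 alt -174.7
```

```bash
python3 -m jog '[{"linear":[-5,0,-14],"turn":0},{"linear":[-42,0,-14],"turn":2},{"linear":[-42,0,10],"turn":5},{"linear":[-42,0,26],"turn":5},{"linear":[-42,0,26],"turn":5}]' 1
python3 - <<'E'
from h import *
st()
bar(save="pics/t12.png")
d=eyes.get_image("wrist"); cv2.imwrite("pics/w12.png",d["img"][:,:,::-1])
E
```

```text
time: 13.0
eef_pos: [0.4708, 0.2173, 0.0426]
tcp_rot: [-1.545, 0.31, -0.325]
ft_force: [-0.4, -0.6, -0.5]
grip_width: -0.001
t 13.0 tcp [0.4708 0.2173 0.0426] nest [-109.9  -62.4] tool z azim in nest 67.9 F [-0.4 -0.6 -0.5] grip -0.0
top bar nest c [-25.1  24.6] size [65.3 25.9] phi 21.5 endL [ 4.3 99. ] endR [-54.5 -49.8]
```

View pics/t12.png

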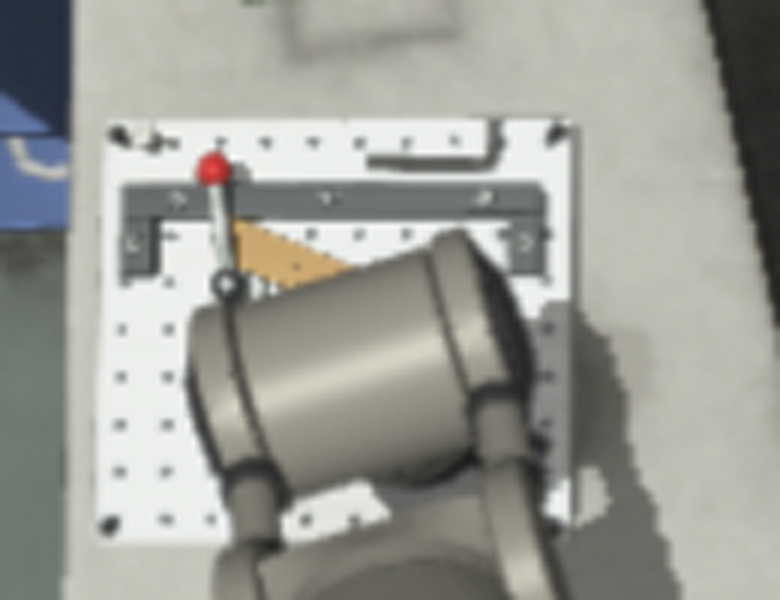

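View pics/w12.png

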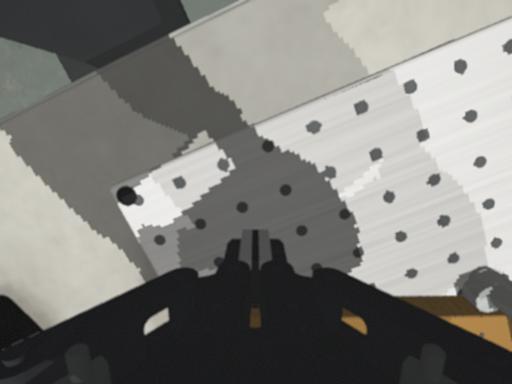

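```bash
python3 -m jog '[{"linear":[10,0,0],"turn":0},{"linear":[18,0,0],"turn":0},{"linear":[24,0,0],"turn":0},{"linear":[28,0,2],"turn":-2},{"linear":[32,0,4],"turn":-3},{"linear":[36,0,7],"turn":-5},{"linear":[40,0,9],"turn":-7},{"linear":[43,0,12],"turn":-8},{"linear":[43,0,12],"turn":-8}]' 1
python3 - <<'E'
from h import *
st()
bar(save="pics/t13.png")
d=eyes.get_image("wrist"); cv2.imwrite("pics/w13.png",d["img"][:,:,::-1])
E
```

```text
time: 14.22
eef_pos: [0.5152, 0.2105, 0.0429]
tcp_rot: [-1.559, 0.202, -0.217]
ft_force: [0.3, -1.2, -0.5]
grip_width: 0.002
t 14.22 tcp [0.5152 0.2105 0.0429] nest [-65.5 -68.3] tool z azim in nest 75.9 F [ 0.3 -1.2 -0.5] grip 0.0Traceback (most recent call last):
  File "<stdin>", line 3, in <module>
  File "h.py", line 40, in bar
    n,l,s,c=cv2.connectedComponentsWithStats(m); i=1+np.argmax(s[1:,4]); m=(l==i).astype(np.uint8)
                                                     ~~~~~~~~~^^^^^^^^^
    return _wrapfunc(a, 'argmax', axis=axis, out=out, **kwds)
    return bound(*args, **kwds)
ValueError: attempt to get argmax of an empty sequence
```

```bash
python3 -m jog '[{"linear":[-15,0,-5],"turn":0},{"linear":[-25,-20,-40],"turn":0},{"linear":[-25,-20,-80],"turn":0},{"linear":[-25,-20,-80],"turn":0}]' 1
python3 - <<'E'
from h import *
st()
d=eyes.get_image("wrist"); cv2.imwrite("pics/w13.png",d["img"][:,:,::-1])
bar(save="pics/t13.png")
E
```

```text
time: 14.78
eef_pos: [0.4696, 0.1384, 0.063]
tcp_rot: [-1.559, 0.203, -0.22]
ft_force: [0.5, 1.0, -0.4]
grip_width: -0.002
t 14.78 tcp [0.4696 0.1384 0.063 ] nest [-109.6 -141.4] tool z azim in nest 75.7 F [ 0.5  1.  -0.4] grip -0.0
top bar nest c [-28.9  -2. ] size [113.1  26.1] phi 12.8 endL [-11.1  76. ] endR [-46.7 -80. ]
```

View pics/t13.png

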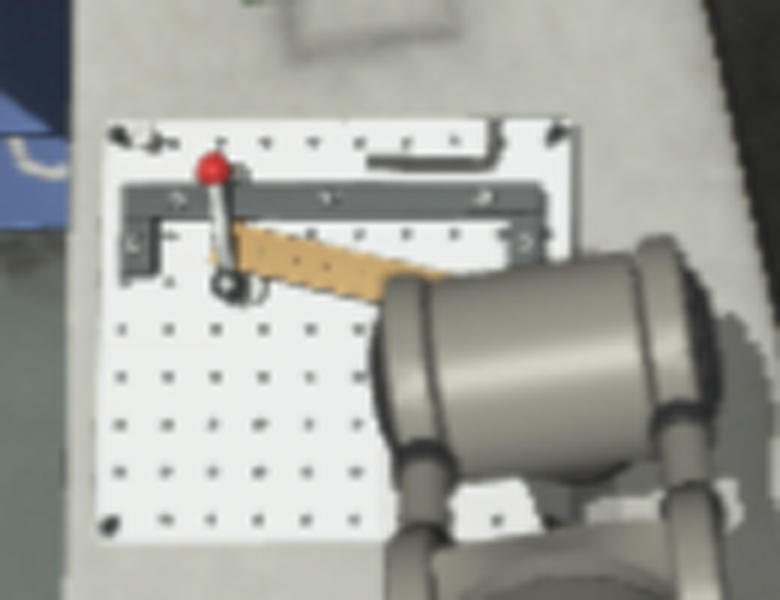

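View pics/w13.png

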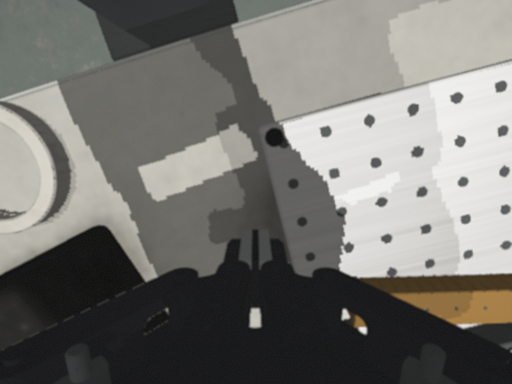

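Run:
```python
from h import *
go(-57,-120,.042,77)
go(-52,-90,.042,77)
```

```text
t 14.88 tcp [0.4705 0.14   0.0629] nest [-108.7 -139.7] tool z azim in nest 75.8 F [-0.1  0.1  0.9] grip -0.0
linear [45.1 21.5 31.7]
turn -1.2 alt 178.8
t 14.88 tcp [0.4705 0.14   0.0629] nest [-108.7 -139.7] tool z azim in nest 75.8 F [-0.1  0.1  0.9] grip -0.0
linear [42.6 21.6 62. ]
turn -1.2 alt 178.8
```

```bash
python3 -m jog '[{"linear":[45,5,15],"turn":-1},{"linear":[45,21,30],"turn":-1},{"linear":[45,21,38],"turn":-1},{"linear":[44,21,46],"turn":-1},{"linear":[44,21,52],"turn":-1},{"linear":[43,21,57],"turn":-1},{"linear":[43,21,62],"turn":-1},{"linear":[43,21,62],"turn":-1}]' 1
python3 - <<'E'
from h import *
st()
d=eyes.get_image("wrist"); cv2.imwrite("pics/w14.png",d["img"][:,:,::-1])
E
python3 -m jog '[{"linear":[-3,0,-12],"turn":0},{"linear":[-40,0,-20],"turn":0},{"linear":[-50,0,-20],"turn":0},{"linear":[-50,0,-20],"turn":0}]' 1
python3 - <<'E'
from h import *
st()
bar(save="pics/t14.png")
E
```

```text
time: 15.88
eef_pos: [0.5265, 0.1833, 0.0424]
tcp_rot: [-1.569, 0.191, -0.201]
ft_force: [-5.4, -25.2, 5.8]
grip_width: -0.005
t 15.88 tcp [0.5265 0.1833 0.0424] nest [-53.6 -95.3] tool z azim in nest 76.8 F [ -5.4 -25.2   5.8] grip -0.0
time: 16.42
eef_pos: [0.4734, 0.1769, 0.0428]
tcp_rot: [-1.568, 0.19, -0.202]
ft_force: [0.7, 0.4, 0.3]
grip_width: -0.004
t 16.43 tcp [0.4734 0.1769 0.0428] nest [-106.6 -102.8] tool z azim in nest 76.9 F [0.7 0.4 0.3] grip -0.0
top bar nest c [-27.1   7.3] size [94.1 26. ] phi 12.4 endL [-10.   85.4] endR [-44.2 -70.9]
```

View pics/t14.png

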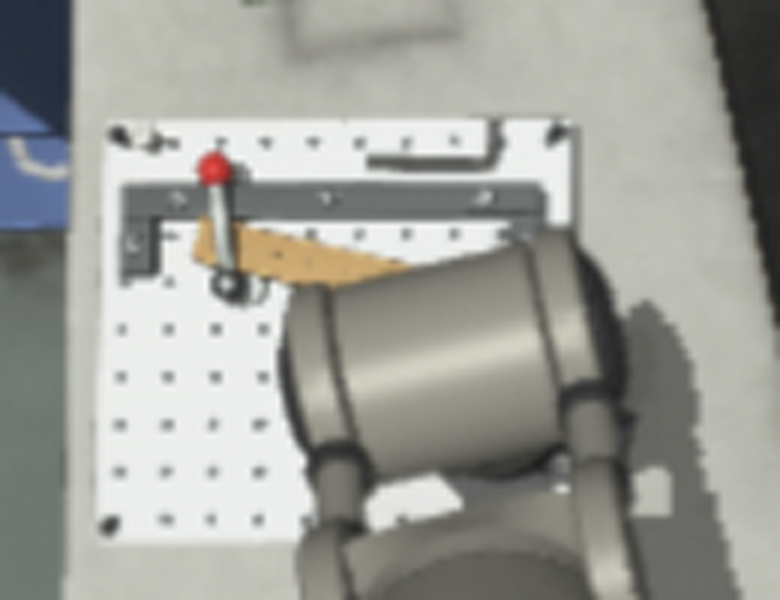

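View pics/w14.png

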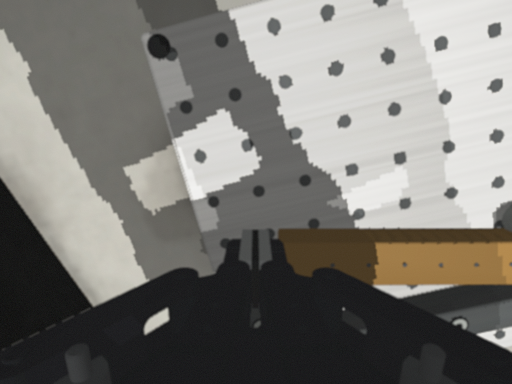

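Run:
```python
from h import *
go(-85,-72,.042,80)
go(-68,-72,.042,80)
go(-34,-68,.042,90)
```

```text
t 16.48 tcp [0.4741 0.1768 0.0428] nest [-105.8 -102.8] tool z azim in nest 76.9 F [ 0.4  0.6 -0.8] grip -0.0
linear [13.3  0.8 34.8]
turn -3.1 alt 176.9
t 16.48 tcp [0.4741 0.1768 0.0428] nest [-105.8 -102.8] tool z azim in nest 76.9 F [ 0.4  0.6 -0.8] grip -0.0
linear [29.8  0.9 38.6]
turn -3.1 alt 176.9
t 16.48 tcp [0.4741 0.1768 0.0428] nest [-105.8 -102.8] tool z azim in nest 76.9 F [ 0.4  0.6 -0.8] grip -0.0
linear [62.   1.2 50.3]
turn -13.1 alt 166.9
```

```bash
python3 -m jog '[{"linear":[0,1,20],"turn":-2},{"linear":[12,1,34],"turn":-3},{"linear":[22,1,37],"turn":-3},{"linear":[29,1,39],"turn":-3},{"linear":[35,1,41],"turn":-5},{"linear":[41,1,43],"turn":-7},{"linear":[47,1,46],"turn":-9},{"linear":[52,1,48],"turn":-11},{"linear":[57,1,49],"turn":-12},{"linear":[60,1,50],"turn":-13},{"linear":[60,1,50],"turn":-13}]' 1
python3 - <<'E'
from h import *
st()
d=eyes.get_image("wrist"); cv2.imwrite("pics/w15.png",d["img"][:,:,::-1])
E
```

```text
time: 17.85
eef_pos: [0.5452, 0.2105, 0.0422]
tcp_rot: [-1.577, 0.011, -0.025]
ft_force: [-0.7, 0.2, 0.9]
grip_width: -0.001
t 17.85 tcp [0.5452 0.2105 0.0422] nest [-35.5 -67.7] tool z azim in nest 89.9 F [-0.7  0.2  0.9] grip -0.0
```

View pics/w15.png

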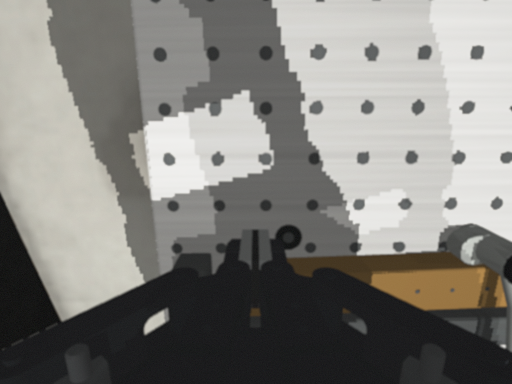

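```bash
python3 -m jog '[{"linear":[2,0,0],"turn":0},{"linear":[4,0,0],"turn":0},{"linear":[6,0,0],"turn":0},{"linear":[6,0,0],"turn":0}]' 1
python3 - <<'E'
from h import *
st()
E
python3 -m jog '[{"linear":[-20,0,0],"turn":0},{"linear":[-60,-20,-10],"turn":0},{"linear":[-110,-60,-10],"turn":0},{"linear":[-160,-60,-10],"turn":0},{"linear":[-160,-60,-10],"turn":0}]' 1
python3 - <<'E'
from h import *
st()
bar(save="pics/t15.png")
d=eyes.get_image("scene"); crop(d,110,100,270,225,5,"pics/s15.png")
E
```

```text
time: 18.4
eef_pos: [0.5473, 0.2106, 0.0422]
tcp_rot: [-1.578, 0.017, -0.018]
ft_force: [-14.2, 0.8, 9.8]
grip_width: -0.002
t 18.4 tcp [0.5473 0.2106 0.0422] nest [-33.4 -67.6] tool z azim in nest 89.9 F [-14.2   0.8   9.8] grip -0.0
time: 19.02
eef_pos: [0.3841, 0.2046, 0.1027]
tcp_rot: [-1.578, 0.016, -0.016]
ft_force: [0.9, 0.4, 0.3]
grip_width: 0.002
t 19.02 tcp [0.3841 0.2046 0.1027] nest [-196.4  -76.8] tool z azim in nest 90.0 F [0.9 0.4 0.3] grip 0.0
top bar nest c [-15.8 -17. ] size [ 26.7 135.3] phi -3.2 endL [-20.3  62.8] endR [-11.3 -96.9]
```

View pics/t15.png

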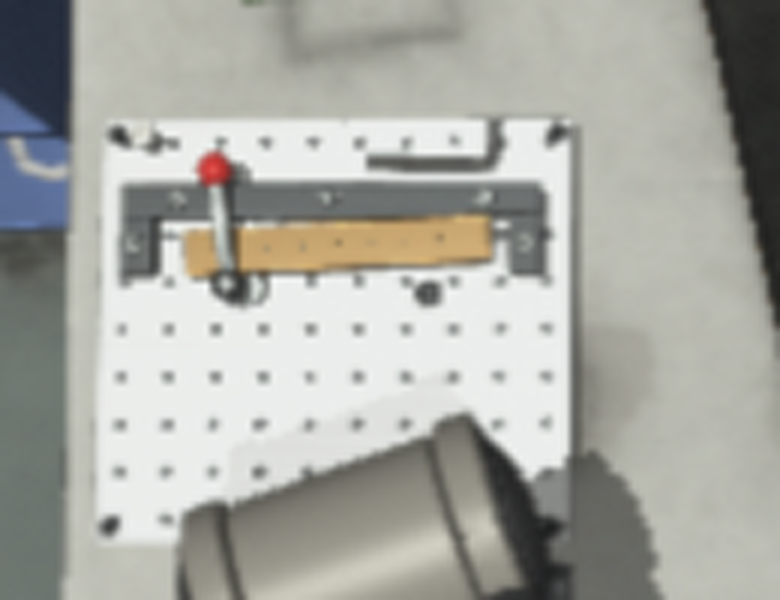

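View pics/s15.png

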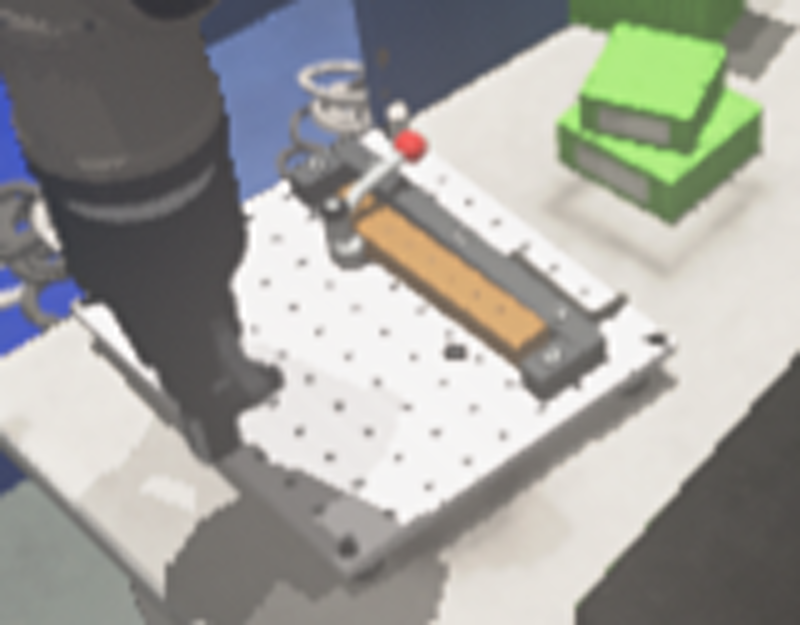

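```bash
python3 -m jog '[{"linear":[60,0,40],"turn":0},{"linear":[110,40,82],"turn":0},{"linear":[140,60,82],"turn":0},{"linear":[148,60,82],"turn":0},{"linear":[154,60,82],"turn":0},{"linear":[159,60,82],"turn":0},{"linear":[163,60,82],"turn":0},{"linear":[166,60,82],"turn":0},{"linear":[166,60,82],"turn":0}]' 1
python3 - <<'E'
from h import *
st()
d=eyes.get_image("wrist"); cv2.imwrite("pics/w16.png",d["img"][:,:,::-1])
E
python3 -m jog '[{"linear":[-20,0,0],"turn":0},{"linear":[-60,-20,0],"turn":0},{"linear":[-110,-60,0],"turn":0},{"linear":[-150,-60,0],"turn":0},{"linear":[-150,-60,0],"turn":0}]' 1
python3 - <<'E'
from h import *
st()
bar(save="pics/t16.png")
d=eyes.get_image("scene"); crop(d,110,100,270,225,5,"pics/s16.png")
E
```

```text
time: 20.25
eef_pos: [0.5489, 0.2829, 0.0432]
tcp_rot: [-1.579, 0.025, -0.009]
ft_force: [-22.2, 0.6, 9.4]
grip_width: -0.002
t 20.25 tcp [0.5489 0.2829 0.0432] nest [-33.2   4.8] tool z azim in nest 89.9 F [-22.2   0.6   9.4] grip -0.0
time: 20.92
eef_pos: [0.3974, 0.2867, 0.1067]
tcp_rot: [-1.578, 0.021, -0.009]
ft_force: [0.0, -0.2, 0.9]
grip_width: 0.001
t 20.93 tcp [0.3974 0.2867 0.1067] nest [-184.7    5.5] tool z azim in nest 90.1 F [ 0.  -0.2  0.9] grip 0.0
top bar nest c [-13.7 -16.8] size [ 24.9 135.2] phi -0.1 endL [-13.9  63.2] endR [-13.5 -96.8]
```

View pics/t16.png

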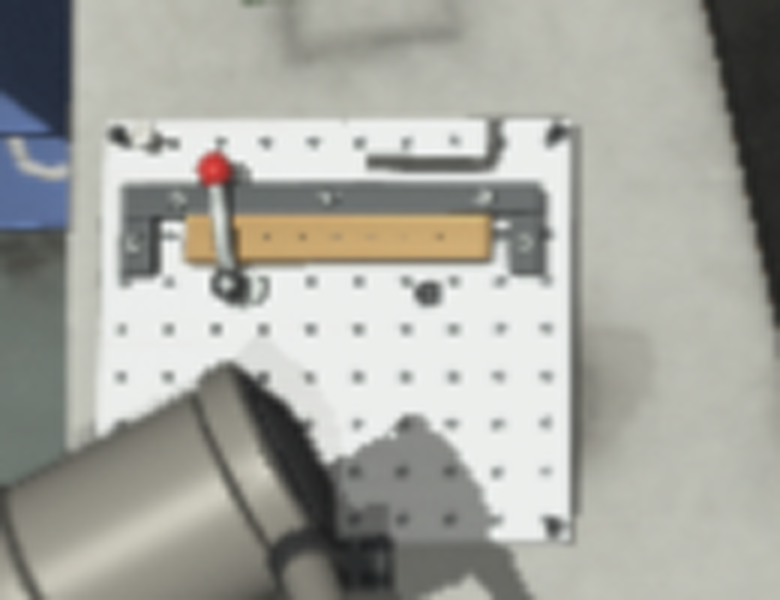

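View pics/s16.png

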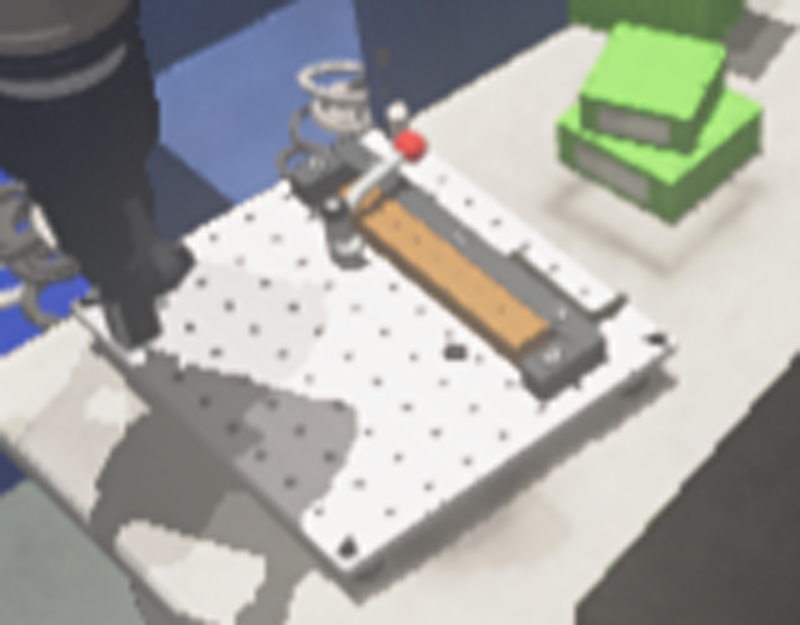

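View pics/w16.png

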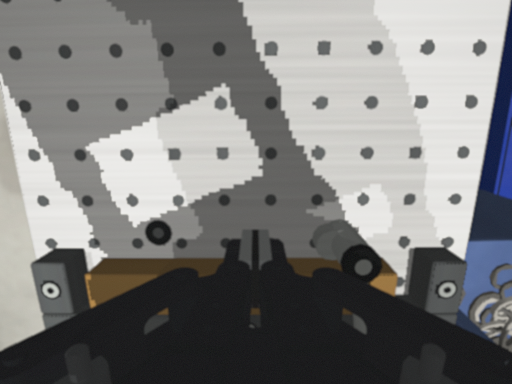

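Run:
```python
from h import *
s,M=st(); d=eyes.get_image("wrist")
for h in (0,10,20,30,40,50,60):
    P=[s["eef_pos"]+M@np.array([x,-h,w])/1000 for x in(0,11) for w in(0,10)]
    q=proj(d,P); print(h,q.round(0).tolist())
print(s["joint_positions"].round(2))
```

```text
t 21.02 tcp [0.4004 0.2869 0.1061] nest [-181.8    5.8] tool z azim in nest 90.0 F [-0.2 -0.4 -0. ] grip -0.0
0 [[253.0, 248.0], [272.0, 247.0], [253.0, 266.0], [272.0, 266.0]]
10 [[253.0, 256.0], [273.0, 256.0], [253.0, 276.0], [273.0, 276.0]]
20 [[253.0, 266.0], [274.0, 266.0], [253.0, 287.0], [274.0, 287.0]]
30 [[253.0, 278.0], [276.0, 278.0], [253.0, 300.0], [275.0, 300.0]]
40 [[252.0, 291.0], [278.0, 291.0], [253.0, 315.0], [277.0, 314.0]]
50 [[252.0, 307.0], [280.0, 307.0], [252.0, 332.0], [279.0, 332.0]]
60 [[252.0, 325.0], [282.0, 325.0], [252.0, 352.0], [281.0, 352.0]]
[ 0.47  0.43  1.78 -0.    0.94 -1.08]
```

Run:
```python
from h import *
go(-1,30,.065,90)
```

```text
t 21.07 tcp [0.4008 0.2869 0.1056] nest [-181.4    5.7] tool z azim in nest 89.9 F [ 0.1 -0.6 -0.3] grip 0.0
linear [180.6  39.2  24.8]
turn -0.1 alt 179.9
```

```bash
python3 -m jog '[{"linear":[50,-15,0],"turn":0},{"linear":[100,-20,5],"turn":0},{"linear":[150,-15,15],"turn":0},{"linear":[180,0,24],"turn":0},{"linear":[180,25,24],"turn":0},{"linear":[180,40,24],"turn":0},{"linear":[180,40,24],"turn":0}]' 1
python3 - <<'E'
from h import *
st()
d=eyes.get_image("wrist"); cv2.imwrite("pics/w17.png",d["img"][:,:,::-1])
d=eyes.get_image("scene"); crop(d,110,100,270,225,5,"pics/s17.png")
E
```

```text
time: 21.95
eef_pos: [0.5804, 0.3061, 0.0628]
tcp_rot: [-1.579, 0.025, -0.009]
ft_force: [-0.2, 0.0, -0.2]
grip_width: 0.001
t 21.95 tcp [0.5804 0.3061 0.0628] nest [-2.1 28.6] tool z azim in nest 89.9 F [-0.2  0.  -0.2] grip 0.0
```

View pics/s17.png

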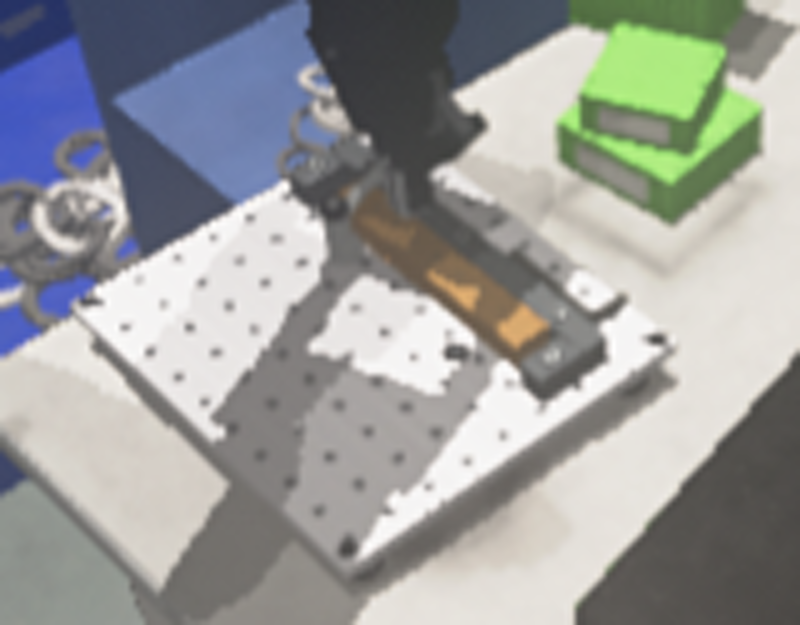

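View pics/w17.png

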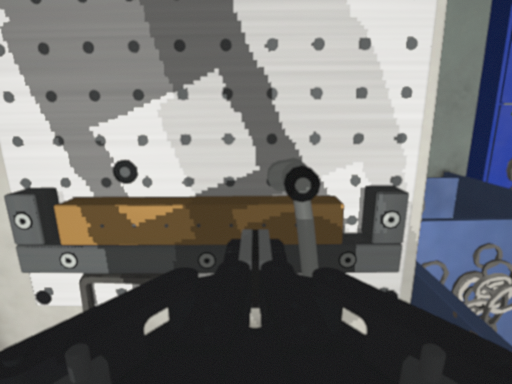

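```bash
python3 -m jog '[{"linear":[1,-1,7],"turn":0},{"linear":[2,-1,13],"turn":0},{"linear":[2,-1,19],"turn":0},{"linear":[1,-1,25],"turn":0},{"linear":[0,-1,30],"turn":0},{"linear":[-3,-1,35],"turn":0},{"linear":[-6,-1,40],"turn":0},{"linear":[-9,-1,44],"turn":0},{"linear":[-9,-1,44],"turn":0}]' 1
python3 - <<'E'
from h import *
st()
d=eyes.get_image("wrist"); cv2.imwrite("pics/w18.png",d["img"][:,:,::-1])
d=eyes.get_image("top"); crop(d,130,150,260,250,6,"pics/t18.png")
E
```

```text
time: 23.18
eef_pos: [0.5729, 0.3515, 0.0653]
tcp_rot: [-1.577, 0.021, -0.011]
ft_force: [0.2, -2.5, 0.0]
grip_width: -0.001
t 23.18 tcp [0.5729 0.3515 0.0653] nest [-10.6  73.8] tool z azim in nest 90.0 F [ 0.2 -2.5  0. ] grip -0.0
```

View pics/w18.png

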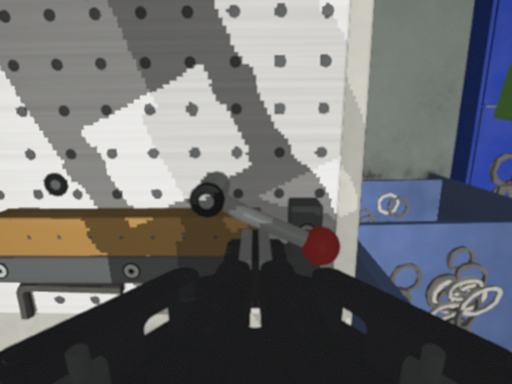

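View pics/t18.png

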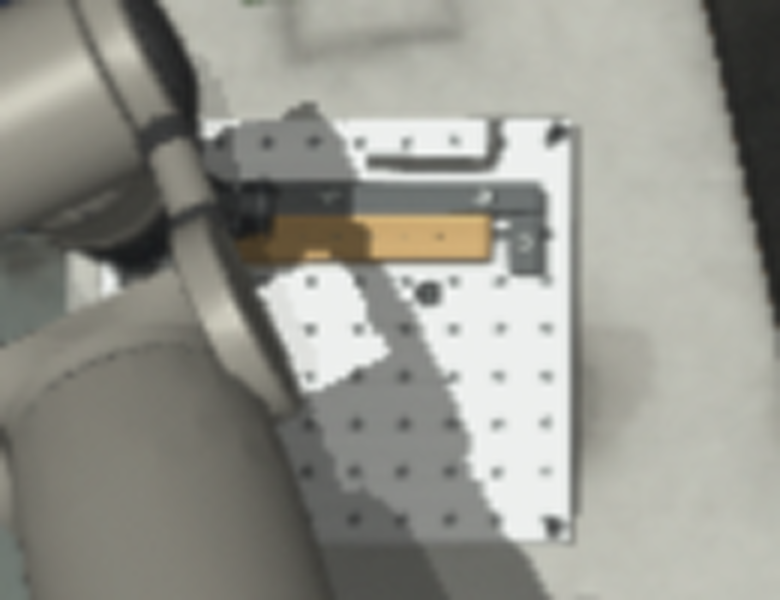

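```bash
python3 -m jog '[{"linear":[-3,0,2],"turn":0},{"linear":[-7,0,3],"turn":0},{"linear":[-10,0,4],"turn":0},{"linear":[-13,0,5],"turn":0},{"linear":[-15,0,5],"turn":0},{"linear":[-15,0,5],"turn":0}]' 1
python3 - <<'E'
from h import *
st()
d=eyes.get_image("wrist"); cv2.imwrite("pics/w19.png",d["img"][:,:,::-1])
E
```

```text
time: 24.02
eef_pos: [0.5605, 0.3561, 0.0656]
tcp_rot: [-1.577, 0.019, -0.016]
ft_force: [9.5, -3.7, -4.2]
grip_width: 0.003
t 24.02 tcp [0.5605 0.3561 0.0656] nest [-23.1  78.1] tool z azim in nest 89.9 F [ 9.5 -3.7 -4.2] grip 0.0
```

View pics/w19.png

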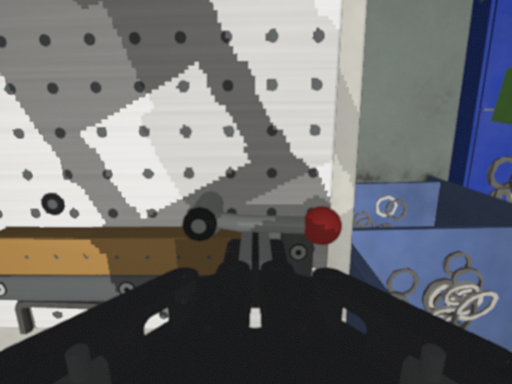

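```bash
python3 -m jog '[{"linear":[-4,0,0],"turn":0},{"linear":[-7,0,0],"turn":0},{"linear":[-7,0,0],"turn":0}]' 1
python3 - <<'E'
from h import *
st()
E
python3 -m jog '[{"linear":[10,0,-2],"turn":0},{"linear":[14,-30,-3],"turn":0},{"linear":[14,-70,-10],"turn":0},{"linear":[-40,-80,-40],"turn":0},{"linear":[-100,-80,-70],"turn":0},{"linear":[-160,-80,-90],"turn":0},{"linear":[-190,-80,-90],"turn":0},{"linear":[-190,-80,-90],"turn":0}]' 1
python3 - <<'E'
from h import *
st()
bar(save="pics/t20.png")
d=eyes.get_image("scene"); crop(d,110,100,270,225,5,"pics/s20.png")
E
```

```text
time: 24.45
eef_pos: [0.5588, 0.3563, 0.0661]
tcp_rot: [-1.574, 0.01, -0.025]
ft_force: [19.3, -2.2, -10.1]
grip_width: -0.001
t 24.45 tcp [0.5588 0.3563 0.0661] nest [-24.7  78.3] tool z azim in nest 89.9 F [ 19.3  -2.2 -10.1] grip -0.0
time: 25.45
eef_pos: [0.3637, 0.271, 0.1451]
tcp_rot: [-1.574, 0.01, -0.023]
ft_force: [0.2, 0.1, 1.1]
grip_width: -0.003
t 25.45 tcp [0.3637 0.271  0.1451] nest [-218.1  -10.8] tool z azim in nest 89.9 F [0.2 0.1 1.1] grip -0.0
top bar nest c [-13.8  -4.1] size [ 25.  160.5] phi -0.1 endL [-14.   75.9] endR [-13.6 -84.1]
```

View pics/t20.png

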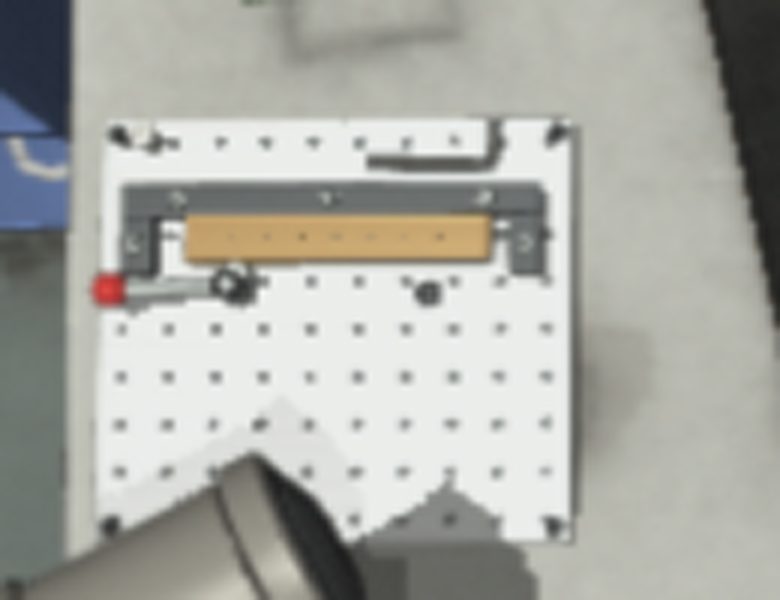

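View pics/s20.png

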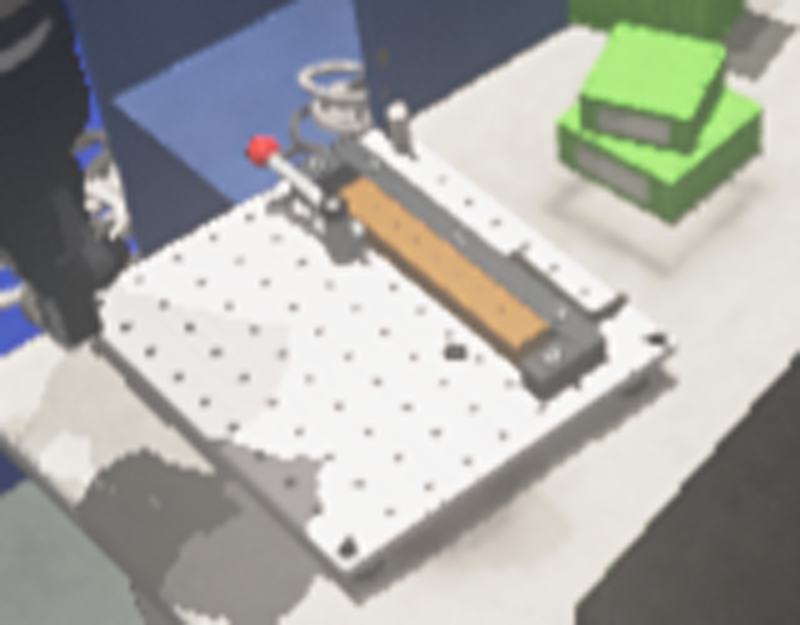

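Run:
```python
from h import *
d=eyes.get_image("top"); im=d["img"].astype(int)
m=(im[:,:,0]>140)&(im[:,:,1]<80)&(im[:,:,2]<80); m[:, :140]=0; m[:,235:]=0; m[:165]=0;m[250:]=0
v,u=np.nonzero(m); b=w2n(onz(d,[(u.mean(),v.mean())],.0745))[0]; print("ball",b,len(u),"angle",np.arctan2(b[1]-50,b[0]+38.9))
print(job.sign_off())
```

```text
ball [-42.47695572 111.09916133] 15 angle 1.6292730316987594
the job is handed in; nothing more can be done
None
```

The bar is pushed flat against the back fence between the end stops, the lever is fully round, and the job is handed in at about 25.5 s of the 64 s allowed. No verdict is reported back.

**How it went:** I slid the bar to the right and angled it about 22° with the open fingers. Then I pushed its left end in behind the cam post and pushed the right end round. A last push seated it, and the shut fingertips pushed the lever round.

**Last checks, from the top camera after withdrawing the arm:**
- **Bar:** it is parallel to the fence to within 0.1° and its centre is at y ≈ -4 mm. No gap to the fence shows. The measured centre line is x ≈ -13.8 mm, against -12 mm for a fully seated bar. That is within what the 2 mm calibration and my own estimate of the nest's position could explain, but I did not resolve it further.
- **Lever:** the measured angle is about 1.63 rad, just over the 1.62 limit, so it is at its end stop within measuring error. The force at the fingertip rose to about 19 N in the final push. I did not measure the cam's force on the bar directly.
- **Loose things:** the hex key and gauge pin look where they were. I never worked near the ring, block or pen, but did not measure them again at the end.

**One slip:** when I opened the gripper beside the bar early on, it pushed the bar about 40 mm farther right than intended. The bar then overhung the right edge of the plate until I pushed it back in.

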